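Draw the battery pack out of the bench data logger and lay it in its charging cradle

TASK

The data logger's battery pack has to be charged. Slide the steel catch on the logger's front to the left (as seen facing the logger's front) until it is clear of the pack, draw the pack straight out of its bay by its pull grip, and set it down - do not drop it - flat and squarely on the charging cradle between the two side guides, with its pull grip sticking out over the cradle's open front edge. Leave the lab timer and the glassware around it standing where they are.

Things in the scene. Friction and masses are not known exactly. Their poses are not given: they have to be found in the camera images.
- logger: Fixed grey instrument, 120 deep, 150 wide, 155 mm tall; lid juts 9 mm over its front. Origin: centre of its underside on the table, z up; -x points out of the front face (plane x=-60 mm), roughly at the robot; +y is left as one faces the front. The tall front bars an upright gripper close to it: lean the tool back to the robot by 35 to 45 degrees.
- bay_mouth (a point): Centre of the lower edge of the battery bay's mouth in the logger's front face, 20 mm above the table; axes as the logger's. The bay is 48 mm wide (24 to each side), 36 mm high, 82 mm deep, level, with closed roof, sides and back.
- catch (a joint): Sliding catch, in m: a steel plate 30 mm wide, 4 mm thick, 22 to 90 mm above the table on the logger's front. At 0 it covers logger y from +10 to +40 mm, 12 mm of the pack's front face; it slides along logger +y to at most 0.030, with about 1.5 N of friction, and stays where left. From about 0.015 on the pack is free.
- catch_knob (a point): Point on the axis of the catch's knob, a round steel pin, 12 mm diameter, projecting along logger -x from 5 to 28 mm in front of the front face. The point is 18 mm before the face, 78 mm above the table, at the plate's mid width, and moves with the catch. Push the pin sideways or grip it.
- pack: Loose battery pack, about 0.13 kg: a grey block 80 long (x), 44 wide (y), 32 mm tall with a pull grip on its front (-x) end. Origin: centre of the block's underside; z up. It starts on the bay's floor, 20 mm above the table, the block's front end about 1.5 mm inside the front face, with 2 mm of play at each side and 4 mm above.
- pack_grip (a point): Point on the pack's pull grip, a black bar 14 wide (y), 18 mm tall (11 to 29 mm above the pack's underside) that projects 37 mm from the block's front end along the pack's -x. The point is on the bar's centre line, 24 mm before the block's end (64 mm from the pack's origin), 20 mm above the underside.
- cradle: Fixed charging cradle: grey deck 100 long (x), 84 mm wide (y), top 20 mm above the table; a guide 10 mm high along each side (60 mm between them), a stop 11 mm high across the rear, inner face at x=+47 mm; front (-x, roughly to the robot) open. Origin: centre of its underside. Laid right, the pack is centred on it, x along its x.
- lab_timer: Bystander: round kitchen-style lab timer, 64 mm across, 47 mm tall. Origin: centre of its underside.
- dropper_1: Bystander: brown dropper bottle with black cap, 33 mm across, 94 mm tall. Origin: centre of its underside.
- erlenmeyer: Bystander: conical flask, 63 mm across, 105 mm tall. Origin: centre of its underside.
- measuring_cylinder: Bystander: measuring cylinder with a foot 44 x 51 mm, 184 mm tall. Origin: centre of its underside.

How it is judged:
By the outcome, as a careful person would: the job done as asked, in the order asked, and still so for the second after the job is handed in, with the robot touching nothing.
It also fails if it takes over 48 s, if anything falls off the work surface, if the arm or the gripper's body presses on something with over 40 N, if the wrist force passes 120 N, or if a joint passes its speed limit or range.

ROBOT

A 6-joint arm with a two-finger parallel gripper is mounted at the origin on a cart in front of the work surface, level with it; the furniture and walls round the work are solid. World frame = base frame: x ahead of the robot, y to its left, z up, the work surface at z = 0. Lengths are in m, angles in rad, forces in N, time in s.
With the tool pointing down it reaches from about 0.375 to 0.9 m from the base axis. Payload 3.1 kg.
Tool frame: the origin (TCP) lies on the centre line of the jaws, within the pads' length; the fingertips stand 19 mm ahead of it and the grasp point (between the pads) is the TCP; z points along the fingers, y is the line along which they close (so a half turn about z gives the same grasp; the last joint's range is limited). The gripper opens to 85 mm and grips with 20 to 120 N. Pads are 22 mm wide; open, the fingers measure 114 mm over their backs; the gripper's body (76 mm by 85 mm) begins 54 mm behind the grasp point. The pads swing forward as they close: fully open they stand 13 mm farther back than shut.
Start: joints at [0.999, 0.527, 1.433, -0, 1.181, -0.178], TCP at [0.24, 0.577, 0.25] pointing down, gripper open.
Joint ranges: [-3.08, 3.08], [-0.75, 2.2], [0.22, 2.44], [-1.43, 4.57], [0, 2.65], [-2.85, 2.85]. Speed limits (rad/s): [2.79, 2.79, 3.14, 3.14, 3.14, 3.14].

INTERFACE

Orientations are given as a unit quaternion [x, y, z, w].
In Python, from station import manip gives the robot as it stands.
- The arm moves only by the tool servo_tool, never from a script. Its argument "rows" is a list that holds one entry, the list of rows, each a list of 7 numbers: the turn, a rotation vector about the tool's x, y, z in degrees, then the shift along the tool's x, y, z in m, then the gripper command: -1 is shut, 1 is fully open, values between are in proportion. In form: [[[wx, wy, wz, tx, ty, tz, jaw], ...]]. A call has 1 to 8 rows; each row shifts and turns the commanded pose from where the row before left it, along the tool's axes as they then stand; what a row does not reach is not made up. A row lasts 1/12 s, in which the tool goes at most 41.7 mm and 7.16 degrees, less where a joint would pass 70% of its speed; a pose out of reach is approached as far as the arm can. A call is refused whole if a number of a shift passes 0.0417 or a number of a turn 7.16, either way. A call with a gripper value outside its range is refused whole. The fingers move at their own pace and stop on an object; "squeeze" is the grip in N (left out, the last holds). Time passes only in rows, so rows that do not move let the fingers close. It gives the time, the measured TCP pose, the force, the opening and the grip force at its end, in the units of the state.
- manip.sense(): the state, without advancing time (a new reading comes with each control period).
- manip.snapshot(name): name is "scene" or "top"; returns the picture (400x640x3 uint8, blue, green, red); there is no depth.
- manip.camera_info(name): a dict with "K" (3x3 intrinsics, pixels), "k1" (the pictures are not rectified: a ray, as slopes to the right and down, at radius r is drawn at 1 + k1 r^2 times it, then the intrinsics apply), "camera_from_world" (4x4, takes a point from world to camera coordinates). Camera axes: x right, y down, z forward; pixel columns grow to the right and rows downward; lengths in m; the calibration is good to about 2 mm. A picture is of the moment at which its call begins. camera_info takes no time and is no camera call.
- manip.sign_off(): hands the job in; it is judged then, once.
The state is a dict: "t": time; "q": joint angles; "qd": joint speeds; "tau": joint torques, N m; "tcp_pos": TCP position; "tool_rot": TCP orientation; "force": force on the tool from outside, world axes, zero at the start; "ft_torque": the same for the moment, N m; "finger_gap": opening from 0.0 (shut) to 1.0 (fully open); "gripper_force": force on a finger pad.
Only numpy, scipy, OpenCV 4.12 (cv2) and the standard library are available. Lean on these libraries where they do the work, as an engineer would, in place of code of your own. Each camera call takes 0.05 s, during which the arm holds its last target. There are 200 camera calls.

## Working session

There is one attempt and no reset: what is moved stays moved. The work goes in short steps, Python scripts to look and compute and a tool call to move; the robot and the scene stay as the last step left them, time stands still between calls to the robot, and variables do not carry over. Pictures are saved under pics/ and viewed, at most 10 in all, crops included, and the job is handed in when it is done.

Besides the shell and the picture viewer there is one more tool, called after "Call:" as name(argument=value, ...) on one line, values as JSON. servo_tool: Moves the arm, as the interface text tells. Its arguments: {"type":"object","properties":{"rows":{"type":"array","items":{"type":"array","items":{"type":"array","items":{"type":"number"}}}},"squeeze":{"type":"number"}},"required":["rows"]}

```bash
mkdir -p pics
python3 - <<'E'
from station import manip
import cv2
for n in("scene","top"):
    cv2.imwrite(f"pics/{n}0.png",manip.snapshot(n)); i=manip.camera_info(n); print(n,i)
s=manip.sense(); print(s)
E
```

```text
scene {'K': array([[442.41430447,   0.        , 323.02323426],
       [  0.        , 442.41430447, 198.47264707],
       [  0.        ,   0.        ,   1.        ]]), 'k1': 0.000408460656289155, 'camera_from_world': array([[-0.55924001, -0.82888608,  0.01408804,  0.10603793],
       [-0.72504736,  0.48080049, -0.49308946,  0.54832261],
       [ 0.40194145, -0.28596985, -0.86986454,  0.67768627],
       [ 0.        ,  0.        ,  0.        ,  1.        ]])}
top {'K': array([[420.79885298,   0.        , 314.99093434],
       [  0.        , 420.79885298, 198.10435876],
       [  0.        ,   0.        ,   1.        ]]), 'k1': -0.11150605477841319, 'camera_from_world': array([[-0.04732074, -0.99887813,  0.00179616, -0.23654337],
       [-0.97803527,  0.04596774, -0.20330757,  0.55425985],
       [ 0.20299692, -0.01137737, -0.97911327,  0.93548795],
       [ 0.        ,  0.        ,  0.        ,  1.        ]])}
{'t': 0.1, 'q': array([ 9.98476914e-01,  5.28385630e-01,  1.43378616e+00,  1.87946711e-05,
        1.18140886e+00, -1.78511938e-01]), 'qd': array([ 0.00173038, -0.00224037, -0.00407393,  0.00090236, -0.00010844,
        0.0021168 ]), 'tau': array([-3.48156809e-04, -4.43303490e+01, -1.78585285e+01, -2.04801108e-04,
        3.83257153e-03,  9.51451984e-08]), 'tcp_pos': array([0.23945414, 0.5766449 , 0.24941999]), 'tool_rot': array([ 1.95637250e-01,  9.80675827e-01, -9.21589094e-04, -3.72545328e-04]), 'force': array([ 0.02348097,  0.58452022, -0.22805655]), 'ft_torque': array([-0.05264912, -0.01340926,  0.00609454]), 'gripper_force': 0.0, 'finger_gap': 0.9985965129377563}
```

View pics/scene0.png

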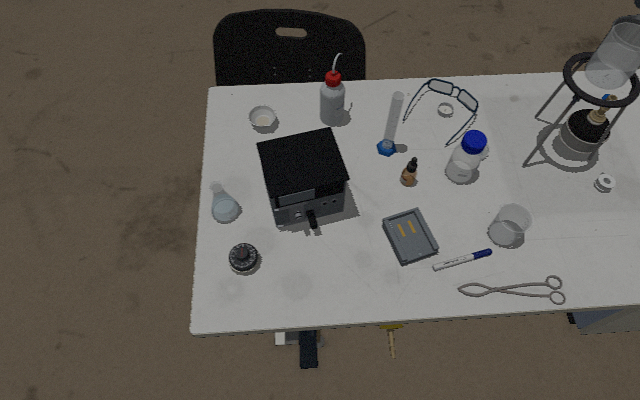

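View pics/top0.png

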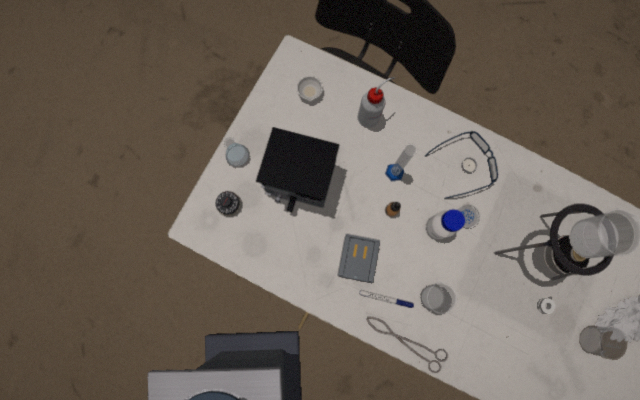

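The scene view shows the logger (lid at ~(302,160), grip at (312,218)) and the cradle at (410,236). The timer is at (243,257), the flask at (224,205) and the dropper at (409,173). The top view agrees: lid (300,165), grip (291,204), cradle (359,258).

```bash
cat > h.py <<'E'
import numpy as np, cv2
from station import manip
def cam(n):
    i=manip.camera_info(n); return i["K"],i["k1"],i["camera_from_world"]
def proj(n,P):
    K,k,T=cam(n); P=np.atleast_2d(P); c=P@T[:3,:3].T+T[:3,3]; s=c[:,:2]/c[:,2:]
    s=s*(1+k*(s**2).sum(1,keepdims=True)); return s*K[0,0]+K[:2,2]
def ray(n,uv):
    K,k,T=cam(n); s0=(np.atleast_2d(uv)-K[:2,2])/K[0,0]; s=s0.copy()
    for _ in range(20): s=s0/(1+k*(s**2).sum(1,keepdims=True))
    d=np.c_[s,np.ones(len(s))]@T[:3,:3]; o=-T[:3,:3].T@T[:3,3]; return o,d
def onz(n,uv,z):
    o,d=ray(n,uv); return o+d*((z-o[2])/d[:,2])[:,None]
def tri(a,b):
    A=[];B=[]
    for n,uv in(("scene",a),("top",b)):
        o,d=ray(n,uv); d=d[0]/np.linalg.norm(d[0]); M=np.eye(3)-np.outer(d,d); A.append(M);B.append(M@o)
    A=np.vstack(A);B=np.hstack(B); x,r,*_=np.linalg.lstsq(A,B,rcond=None); return x,r
E
python3 - <<'E'
from h import *
s=cv2.imread("pics/scene0.png");t=cv2.imread("pics/top0.png")
def up(im,x,y,w,h,k): return cv2.convertScaleAbs(cv2.resize(im[y:y+h,x:x+w],None,fx=k,fy=k,interpolation=cv2.INTER_CUBIC),alpha=1.8,beta=15)
cv2.imwrite("pics/s1.png",up(s,250,125,200,150,4)); cv2.imwrite("pics/t1.png",up(t,230,120,160,170,3.5))
# lid quads
for n,im,seed in(("scene",s,(302,160)),("top",t,(300,165))):
    g=cv2.GaussianBlur(im.max(2),(3,3),0)
    for th in(30,38,46):
        m=(g<th).astype(np.uint8); m=cv2.morphologyEx(m,cv2.MORPH_OPEN,np.ones((9,9)))
        _,l=cv2.connectedComponents(m); 
        c=max(cv2.findContours((l==l[seed[1],seed[0]]).astype(np.uint8),0,2)[0],key=cv2.contourArea)
        q=cv2.approxPolyDP(cv2.convexHull(c),5,True)[:,0].astype(float)
        w=onz(n,q,.155); print(n,th,q.tolist(),w[:,:2].round(4).tolist(),np.linalg.norm(np.roll(w,-1,0)-w,axis=1).round(4))
E
```

```text
scene 30 [[330.0, 130.0], [345.0, 170.0], [342.0, 191.0], [270.0, 196.0], [259.0, 143.0]] [[0.6325, -0.3131], [0.5379, -0.2827], [0.5033, -0.2513], [0.5674, -0.1352], [0.6827, -0.1784]] [0.0993 0.0468 0.1326 0.1231 0.1437]
scene 38 [[330.0, 129.0], [345.0, 169.0], [343.0, 191.0], [270.0, 197.0], [259.0, 143.0]] [[0.6346, -0.3145], [0.5398, -0.284], [0.5022, -0.2528], [0.5656, -0.1341], [0.6827, -0.1784]] [0.0996 0.0488 0.1345 0.1252 0.1443]
scene 46 [[330.0, 129.0], [346.0, 171.0], [343.0, 193.0], [270.0, 198.0], [259.0, 143.0]] [[0.6346, -0.3145], [0.535, -0.283], [0.4987, -0.2503], [0.5638, -0.1331], [0.6827, -0.1784]] [0.1044 0.0488 0.1341 0.1272 0.1443]
top 30 [[273.0, 131.0], [334.0, 145.0], [322.0, 199.0], [261.0, 181.0]] [[0.6773, -0.176], [0.6385, -0.3083], [0.5196, -0.276], [0.565, -0.1474]] [0.1379 0.1233 0.1364 0.1159]
top 38 [[273.0, 131.0], [335.0, 145.0], [322.0, 200.0], [260.0, 181.0]] [[0.6773, -0.176], [0.6384, -0.3105], [0.5174, -0.2759], [0.5651, -0.1453]] [0.14   0.1259 0.1391 0.1163]
top 46 [[273.0, 130.0], [335.0, 144.0], [322.0, 203.0], [290.0, 199.0], [259.0, 181.0]] [[0.6797, -0.1761], [0.6407, -0.3106], [0.5109, -0.2756], [0.5228, -0.2082], [0.5652, -0.1431]] [0.1401 0.1344 0.0684 0.0777 0.1191]
```

View pics/s1.png

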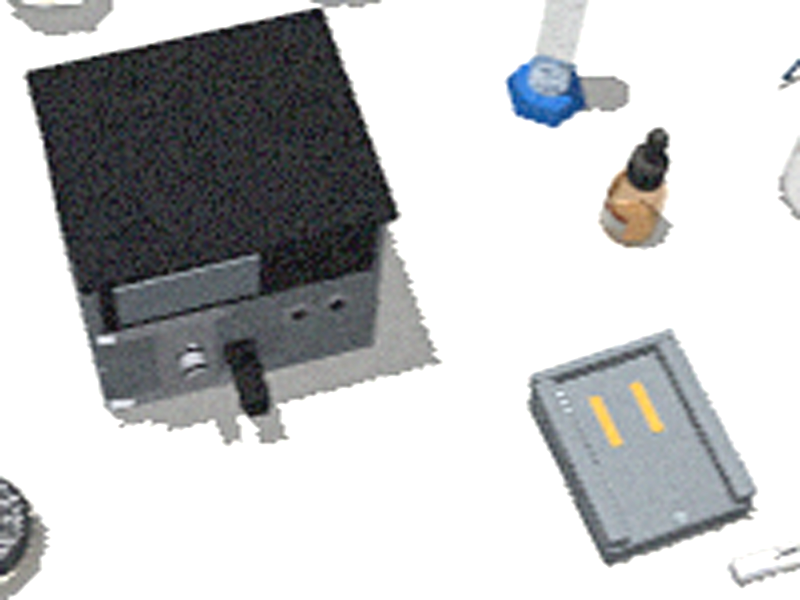

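View pics/t1.png

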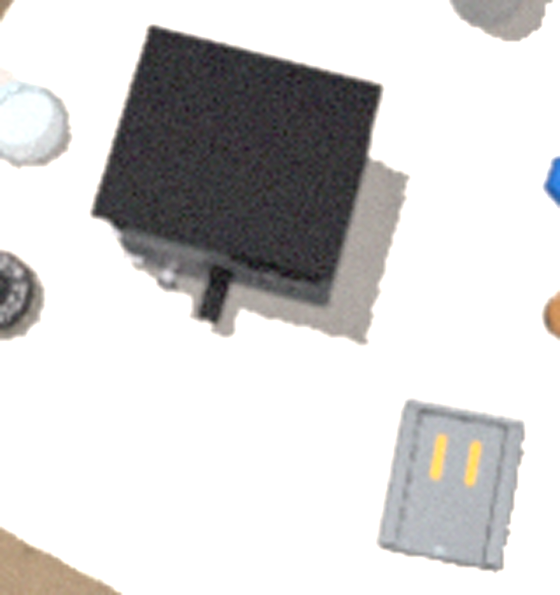

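The crops show the lid corners clearly. In the scene crop the knob is at (192,360), the grip at (250,378), and the cradle's corners at (533,378), (672,332), (752,497), (607,550). In the top crop the knob is at (168,277), the grip runs from (220,270) to (208,318), and the cradle's corners are (408,402), (523,424), (502,570), (380,545).

Run:
```python
from h import *
S=lambda *p: np.array(p,float)/4+[250,125]-.4
T=lambda *p: np.array(p,float)/3.5+[230,120]-.4
def show(n,w): print(n,w[:,:2].round(4).tolist(),np.linalg.norm(np.roll(w,-1,0)-w,axis=1).round(4), np.degrees(np.arctan2(*(w[1]-w[0])[1::-1])).round(1))
show("lid top BL BR FR FL",onz("top",T((152,28),(380,87),(327,278),(97,213)),.155))
show("lid scene BL BR FR",onz("scene",S((28,73),(322,10),(396,215)),.155))
for n,a,b in(("BL",(28,73),(152,28)),("BR",(322,10),(380,87)),("knob",(192,360),(168,277)),("griptip",(258,405),(208,318))):
    x,r=tri(S(a)[0],T(b)[0]); print(n,x.round(4),r)
show("cr scene BL BR FR FL",onz("scene",S((533,378),(672,332),(752,490),(607,550)),.030))
show("cr top",onz("top",T((408,402),(523,424),(502,567),(380,545)),.030))
print("pads scene",onz("scene",S((605,420),(647,407)),.021).round(4).tolist(),"top",onz("top",T((438,457),(473,463)),.021).round(4).tolist())
```

```text
lid top BL BR FR FL [[0.6853, -0.1763], [0.6394, -0.3175], [0.5194, -0.2782], [0.5666, -0.1395]] [0.1485 0.1262 0.1465 0.1242] -108.0
lid scene BL BR FR [[0.6856, -0.1747], [0.6385, -0.3174], [0.5189, -0.2775]] [0.1503 0.126  0.1958] -108.3
BL [ 0.6868 -0.1757  0.1526] [6.76037205e-07]
BR [ 0.6395 -0.3178  0.1538] [2.00103395e-07]
knob [ 0.5408 -0.1756  0.0804] [8.99120794e-07]
griptip [ 0.5187 -0.1993  0.041 ] [2.45794458e-09]
cr scene BL BR FR FL [[0.4564, -0.3312], [0.4371, -0.41], [0.3442, -0.3849], [0.3599, -0.3029]] [0.0812 0.0962 0.0835 0.1006] -103.8
cr top [[0.4561, -0.3328], [0.4372, -0.4103], [0.342, -0.3892], [0.3608, -0.3083]] [0.0798 0.0975 0.083  0.0984] -103.7
pads scene [[0.4189, -0.3514, 0.021], [0.4125, -0.3746, 0.021]] top [[0.4185, -0.3518, 0.021], [0.4132, -0.3755, 0.021]]
```

Call:
servo_tool(rows=[[[0,0,0,-0.036,-0.021,0,0.0],[0,0,0,-0.036,-0.021,0,0.0],[0,0,0,-0.036,-0.021,0,0.0],[0,0,0,-0.036,-0.021,0,0.0],[0,0,0,-0.036,-0.021,0,0.0],[0,0,0,-0.036,-0.021,0,0.0],[0,0,0,-0.036,-0.021,0,0.0],[0,0,0,-0.036,-0.021,0,0.0]]], squeeze=40)

```text
t: 0.77
tcp_pos: [0.4418, 0.3097, 0.2501]
tool_rot: [0.196, 0.981, -0.0, -0.0]
force: [0.2, 0.2, -0.3]
finger_gap: 0.5
gripper_force: 0.0
```

Call:
servo_tool(rows=[[[0,-5,0,-0.014,-0.03,0,0.0],[0,-5,0,-0.014,-0.03,0,0.0],[0,-5,0,-0.014,-0.03,0,0.0],[0,-5,0,-0.014,-0.03,0,0.0],[0,0,0,-0.014,-0.03,0,0.0],[0,0,0,-0.014,-0.03,0,0.0],[0,0,0,-0.014,-0.03,0,0.0],[0,0,0,-0.014,-0.03,0,0.0]]])

```text
t: 1.43
tcp_pos: [0.448, 0.0474, 0.2768]
tool_rot: [0.192, 0.966, -0.034, 0.17]
force: [0.6, 0.6, 1.0]
finger_gap: 0.501
gripper_force: 0.0
```

```bash
cat >> h.py <<'E'
from scipy.spatial.transform import Rotation as Rn
L0=np.array([.6054,-.2279,0]);LY=-18.1; C0=np.array([.3985,-.3590,0]);CY=-13.8
def rz(d): return Rn.from_euler('z',d,degrees=True)
def loc(p,o=L0,y=LY): return rz(y).inv().apply(np.asarray(p)-o)
def wor(p,o=L0,y=LY): return rz(y).apply(p)+o
def tool(yaw,tilt):  # x_t=-ex,y_t=ey,z down, leaned
    return rz(yaw)*Rn.from_matrix(np.diag([-1.,1,-1]))*Rn.from_euler('y',-tilt,degrees=True)
def delta(P,yaw,tilt):
    s=manip.sense(); R=Rn.from_quat(s["tool_rot"]); G=tool(yaw,tilt)
    print("t",round(s["t"],2),"pos",s["tcp_pos"].round(4),"loc",loc(s["tcp_pos"]).round(4),"cradle",loc(s["tcp_pos"],C0,CY).round(4),"F",s["force"].round(1),"gap",round(s["finger_gap"],3),"gf",round(s["gripper_force"],1),"q",s["q"].round(2))
    print(" turn deg",np.degrees((R.inv()*G).as_rotvec()).round(2)," shift in present axes",R.inv().apply(P-s["tcp_pos"]).round(4)," in goal axes",G.inv().apply(P-s["tcp_pos"]).round(4))
E
python3 - <<'E'
from h import *
for n,uv,z in(("timer",(228,200),.047),("flask",(237,154),.05),("dropper",(393,209),.05)):
    p=onz("top",uv,z)[0]; print(n,p.round(3),loc(p).round(3))
print("knob proj",proj("scene",wor([-.088,.025,.078])),proj("top",wor([-.088,.025,.078])), "meas end ~(298,215),(278,199)")
delta(wor([-.17,.025,.16]),LY,38)
E
```

```text
timer [ 0.55  -0.054  0.047] [-0.107  0.148  0.047]
flask [ 0.663 -0.078  0.05 ] [0.008 0.161 0.05 ]
dropper [ 0.509 -0.446  0.05 ] [-0.024 -0.237  0.05 ]
knob proj [[301.51745807 219.20899074]] [[278.15671191 203.47971714]] meas end ~(298,215),(278,199)
t 1.43 pos [0.448  0.0474 0.2768] loc [-0.2351  0.2128  0.2768] cradle [-0.0488  0.4064  0.2768] F [0.6 0.6 1. ] gap 0.501 gf 0.0 q [-0.08  0.16  2.01 -0.18  0.64 -1.13]
 turn deg [ -2.16 -18.02  -3.88]  shift in present axes [-0.0347 -0.1821  0.1369]  in goal axes [ 0.0206 -0.1878  0.1321]
```

Call:
servo_tool(rows=[[[-0.36,-3,-0.65,-0.001,-0.031,0.022,0.0],[-0.36,-3,-0.65,-0.001,-0.031,0.022,0.0],[-0.36,-3,-0.65,-0.001,-0.031,0.022,0.0],[-0.36,-3,-0.65,-0.001,-0.031,0.022,0.0],[-0.36,-3,-0.65,-0.001,-0.031,0.022,0.0],[-0.36,-3,-0.65,-0.001,-0.031,0.022,0.0],[0,0,0,0,0,0,0],[0,0,0,0,0,0,0]]])

```text
t: 2.1
tcp_pos: [0.4466, -0.036, 0.2145]
tool_rot: [0.162, 0.955, -0.015, 0.247]
force: [-0.0, -0.2, 0.5]
finger_gap: 0.5
gripper_force: 0.0
```

Run:
```python
from h import *
delta(wor([-.089,.027,.085]),LY,38)
s=manip.snapshot("scene");t=manip.snapshot("top")
up=lambda im,x,y,w,h,k: cv2.convertScaleAbs(cv2.resize(im[y:y+h,x:x+w],None,fx=k,fy=k,interpolation=cv2.INTER_CUBIC),alpha=1.8,beta=15)
for n,im in(("scene",s),("top",t)):
    for p in([-.088,.025,.078],[-.065,.025,.078],[-.0955,0,.049],[-.0585,0,.049]): 
        u=proj(n,wor(p))[0].round().astype(int); print(n,p,u)
cv2.imwrite("pics/c2.png",np.hstack([up(s,250,140,100,110,4),up(t,240,120,100,110,4)]))
```

```text
t 2.1 pos [ 0.4466 -0.036   0.2145] loc [-0.2106  0.1331  0.2145] cradle [-0.0304  0.3252  0.2145] F [-0.  -0.2  0.5] gap 0.5 gf 0.0 q [-0.38  0.27  2.24  0.47  0.16 -2.06]
 turn deg [ 2.29 -9.51 -1.97]  shift in present axes [-0.0485 -0.1119  0.1671]  in goal axes [-0.0161 -0.1061  0.1769]
scene [-0.088, 0.025, 0.078] [302 219]
scene [-0.065, 0.025, 0.078] [299 209]
scene [-0.0955, 0, 0.049] [315 226]
scene [-0.0585, 0, 0.049] [310 210]
top [-0.088, 0.025, 0.078] [278 203]
top [-0.065, 0.025, 0.078] [281 194]
top [-0.0955, 0, 0.049] [288 212]
top [-0.0585, 0, 0.049] [293 197]
```

View pics/c2.png

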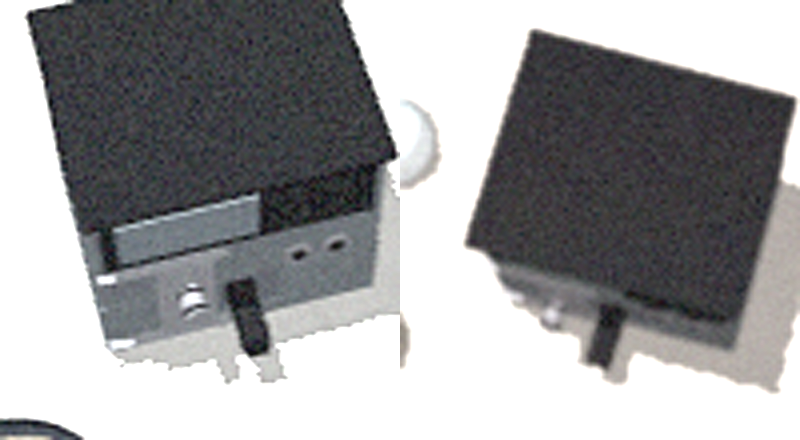

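The view shows the knob at crop (192,300) and the grip at (250,315), both unobstructed. The wrist is nearly straight here, so I'll fit a simple kinematic model to check the wrist branch at the goals.

```bash
cat > kin.py <<'E'
from h import *
from scipy.optimize import least_squares
def fk(q,p):
    h,L2,L3,d,e,a,b=p; q1,q2,q3,q4,q5,q6=q
    E=lambda ax,x: Rn.from_euler(ax,x)
    R1=E('z',q1); R2=R1*E('y',q2); R3=R2*E('y',q3)
    x=R1.apply([a,e,h])+R2.apply([0,0,L2])+R3.apply([b,0,L3])
    R=R3*E('z',q4)*E('y',q5)
    return x+R.apply([0,0,d]), R*E('z',q6)
D=[([.998477,.528386,1.433786,0,1.181409,-.178512],[.23945,.57664,.24942],[.195637,.980676,-.0009,-.0004]),
   ([-.08,.16,2.01,-.18,.64,-1.13],[.448,.0474,.2768],[.192,.966,-.034,.17])]
s=manip.sense(); D.append((s["q"],s["tcp_pos"],s["tool_rot"]))
def fit():
    f=lambda p: np.hstack([fk(q,p)[0]-x for q,x,_ in D]+[1e-3*(p[5:])])
    r=least_squares(f,[.3,.4,.4,.25,.1,0,0]); return r.x,f(r.x)
LO=np.array([-3.08,-.75,.22,-1.43,0,-2.85]);HI=np.array([3.08,2.2,2.44,4.57,2.65,2.85])
def ik(P,G,p,q0s):
    out=[]
    for q0 in q0s:
        f=lambda q:np.hstack([(fk(q,p)[0]-P)*5,(OFF_inv(G)*fk(q,p)[1]).as_rotvec()])
        r=least_squares(f,np.clip(q0,LO+.01,HI-.01),bounds=(LO,HI))
        if r.cost<1e-6 and not any(np.allclose(r.x,o,atol=.05) for o in out): out.append(r.x)
    return out
def OFF_inv(G): return (G*OFF).inv()
p,res=fit()
OFF=Rn.from_quat(D[0][2]).inv()*fk(D[0][0],p)[1]
E
python3 - <<'E'
from kin import *
print(p.round(4),(res*1000).round(1))
for q,x,r in D: print(np.degrees((Rn.from_quat(r)*OFF).inv().magnitude()) and np.degrees(((Rn.from_quat(r)*OFF).inv()*fk(q,p)[1]).magnitude()).round(2))
rng=np.random.default_rng(0); q0s=[rng.uniform(LO,HI) for _ in range(40)]
for tilt in(35,38,42,45):
  for flip in(0,1):
    F=rz(180*flip)
    for n,P,y in(("knob",wor([-.089,.027,.085]),LY),("grip",wor([-.084,0,.04]),LY),("out",wor([-.18,0,.05]),LY),("cradle",wor([-.064,0,.042],C0,CY),CY),("cradle up",wor([-.064,0,.09],C0,CY),CY)):
        for q in ik(P,tool(y,tilt)*F,p,q0s):print(tilt,flip,n,q.round(2))
E
```

```text
[0.2543 0.583  0.3813 0.2632 0.1114 0.0099 0.1088] [-0.5  0.  -0.9  0.6  0.2  1.4 -0.5 -0.5 -0.5  0.   0.1]
0.0
0.4
0.0
35 0 knob [-0.6   0.71  2.15  2.66  0.35  1.8 ]
35 0 grip [-0.66  0.82  2.14  2.68  0.45  1.7 ]
35 0 out [-0.77  0.88  2.41  2.76  0.74  1.48]
35 0 cradle [-1.33  0.85  2.28  2.03  0.6   1.6 ]
35 0 cradle up [-1.33  0.7   2.27  1.8   0.55  1.87]
35 1 knob [-0.6   0.71  2.15  2.65  0.35 -1.34]
35 1 grip [-0.66  0.82  2.14  2.68  0.45 -1.44]
35 1 out [-0.77  0.88  2.41  2.76  0.74 -1.66]
35 1 cradle [-1.33  0.85  2.28  2.03  0.6  -1.55]
35 1 cradle up [-1.33  0.7   2.27  1.8   0.55 -1.28]
38 0 knob [-0.61  0.73  2.18  2.72  0.45  1.72]
38 0 grip [-0.67  0.85  2.17  2.72  0.55  1.65]
38 0 out [-0.78  0.92  2.44  2.77  0.87  1.44]
38 0 cradle [-1.36  0.88  2.3   2.06  0.68  1.52]
38 0 cradle up [-1.36  0.73  2.29  1.87  0.62  1.76]
38 1 knob [-0.61  0.73  2.18  2.72  0.45 -1.42]
38 1 grip [-0.67  0.85  2.17  2.72  0.55 -1.49]
38 1 out [-0.78  0.92  2.44  2.77  0.87 -1.7 ]
38 1 cradle [-1.36  0.88  2.3   2.06  0.68 -1.62]
38 1 cradle up [-1.36  0.73  2.29  1.87  0.62 -1.39]
42 0 knob [-0.62  0.77  2.22  2.78  0.59  1.65]
42 0 grip [-0.68  0.89  2.21  2.76  0.69  1.6 ]
42 0 cradle [-1.4   0.93  2.33  2.09  0.78  1.43]
42 0 cradle up [-1.4   0.77  2.32  1.94  0.72  1.63]
42 1 knob [-0.62  0.77  2.22  2.78  0.59 -1.49]
42 1 grip [-0.68  0.89  2.21  2.76  0.69 -1.55]
42 1 cradle [-1.4   0.93  2.33  2.09  0.78 -1.72]
42 1 cradle up [-1.4   0.77  2.32  1.94  0.72 -1.51]
45 0 knob [-0.62  0.8   2.25  2.8   0.7   1.61]
45 0 grip [-0.69  0.92  2.23  2.77  0.8   1.56]
45 0 cradle [-1.43  0.97  2.34  2.1   0.86  1.36]
45 0 cradle up [-1.43  0.81  2.34  1.97  0.79  1.55]
45 1 knob [-0.62  0.8   2.25  2.8   0.7  -1.53]
45 1 grip [-0.69  0.92  2.23  2.77  0.8  -1.58]
45 1 cradle [-1.43  0.97  2.34  2.09  0.86 -1.78]
45 1 cradle up [-1.43  0.81  2.34  1.97  0.79 -1.59]
```

```bash
cat >> kin.py <<'E'
T0=36; F1=rz(180)
def goal(P,yaw=LY,tilt=T0,q0=(-.6,.7,2.15,2.66,.4,-1.35)):
    r=ik(P,tool(yaw,tilt)*F1,p,[np.array(q0)]); return r[0] if r else None
def pose(q): x,R=fk(q,p); return x,R*OFF.inv()
def rows(qs,jaw):
    for a,b in zip(qs[:-1],qs[1:]):
        xa,Ra=pose(a);xb,Rb=pose(b)
        w=np.degrees((Ra.inv()*Rb).as_rotvec()); d=Ra.inv().apply(xb-xa)
        print([*map(float,w.round(1)),*map(float,d.round(3)),jaw],"z",xb[2].round(3),loc(xb).round(3),"mx",np.abs(b-a).max().round(2))
E
python3 - <<'E'
from kin import *
for c in([-.172,0,.04],[-.175,0,.06],[-.175,-.05,.07],[-.15,.027,.14],[-.089,.055,.085]): print(c,goal(wor(c)))
g=goal(wor([-.15,.027,.14])); a=manip.sense()["q"]
n=28; s=np.linspace(0,1,n+1)[:,None]; qs=a+(g-a)*s; qs[:,4]+=(.25*np.sin(np.pi*s[:,0])); 
rows(qs,0)
E
```

```text
[-0.172, 0, 0.04] [-0.75965686  0.91219602  2.39465553  2.77468244  0.78027117 -1.67133645]
[-0.175, 0, 0.06] [-0.76398027  0.84709591  2.4018877   2.74807133  0.7263126  -1.64074167]
[-0.175, -0.05, 0.07] [-0.90773747  0.80048089  2.3751518   2.57460773  0.6567259  -1.6018614 ]
[-0.15, 0.027, 0.14] [-0.65270329  0.55625337  2.29421896  2.56563491  0.36470013 -1.30152895]
[-0.089, 0.055, 0.085] [-0.53009072  0.71528027  2.15955508  2.79006328  0.37136824 -1.41569332]
[-1.3, 2.1, 6.3, 0.009, 0.003, 0.004, 0] z 0.207 [-0.217  0.137  0.207] mx 0.07
[-1.4, 2.0, 6.3, 0.008, 0.003, 0.003, 0] z 0.201 [-0.222  0.141  0.201] mx 0.07
[-1.4, 1.9, 6.3, 0.007, 0.004, 0.003, 0] z 0.196 [-0.227  0.147  0.196] mx 0.07
[-1.4, 1.8, 6.3, 0.006, 0.004, 0.003, 0] z 0.192 [-0.23   0.153  0.192] mx 0.07
[-1.5, 1.7, 6.3, 0.005, 0.004, 0.003, 0] z 0.189 [-0.232  0.159  0.189] mx 0.07
[-1.5, 1.5, 6.3, 0.004, 0.004, 0.003, 0] z 0.187 [-0.233  0.165  0.187] mx 0.07
[-1.5, 1.4, 6.3, 0.003, 0.004, 0.003, 0] z 0.186 [-0.232  0.171  0.186] mx 0.07
[-1.6, 1.2, 6.2, 0.002, 0.005, 0.002, 0] z 0.186 [-0.23   0.176  0.1
[... 930 characters left out ...]
.01, 0.002, 0] z 0.184 [-0.15   0.134  0.184] mx 0.07
[-1.9, -1.0, 6.0, -0.009, 0.01, 0.002, 0] z 0.181 [-0.145  0.121  0.181] mx 0.07
[-1.9, -1.1, 6.1, -0.01, 0.01, 0.002, 0] z 0.176 [-0.142  0.108  0.176] mx 0.07
[-1.9, -1.2, 6.1, -0.01, 0.011, 0.002, 0] z 0.172 [-0.14   0.094  0.172] mx 0.07
[-1.9, -1.3, 6.1, -0.01, 0.011, 0.002, 0] z 0.166 [-0.139  0.081  0.166] mx 0.07
[-1.9, -1.4, 6.1, -0.01, 0.011, 0.002, 0] z 0.16 [-0.14   0.067  0.16 ] mx 0.07
[-1.9, -1.4, 6.1, -0.01, 0.012, 0.002, 0] z 0.154 [-0.142  0.053  0.154] mx 0.07
[-1.9, -1.4, 6.1, -0.009, 0.012, 0.002, 0] z 0.147 [-0.145  0.04   0.147] mx 0.07
[-1.9, -1.4, 6.1, -0.009, 0.012, 0.002, 0] z 0.14 [-0.15   0.027  0.14 ] mx 0.07
```

Call:
servo_tool(rows=[[[-1.3,2.1,6.3,0.009,0.003,0.004,0],[-1.4,2,6.3,0.008,0.003,0.003,0],[-1.4,1.9,6.3,0.007,0.004,0.003,0],[-1.4,1.8,6.3,0.006,0.004,0.003,0],[-1.5,1.7,6.3,0.005,0.004,0.003,0],[-1.5,1.5,6.3,0.004,0.004,0.003,0],[-1.5,1.4,6.3,0.003,0.004,0.003,0]]])

```text
t: 2.78
tcp_pos: [0.4394, 0.007, 0.1866]
tool_rot: [0.489, 0.842, 0.175, 0.145]
force: [0.3, 0.5, -0.5]
finger_gap: 0.499
gripper_force: 0.0
```

Call:
servo_tool(rows=[[[-1.6,1.2,6.2,0.002,0.005,0.002,0],[-1.6,1,6.2,0.001,0.005,0.002,0],[-1.6,0.9,6.2,0,0.005,0.002,0],[-1.6,0.7,6.2,-0.001,0.006,0.002,0],[-1.7,0.5,6.1,-0.002,0.006,0.002,0],[-1.7,0.3,6.1,-0.003,0.007,0.002,0],[-1.7,0.1,6.1,-0.004,0.007,0.002,0]]])

```text
t: 3.37
tcp_pos: [0.4797, 0.0074, 0.1921]
tool_rot: [0.741, 0.588, 0.313, 0.082]
force: [0.2, -0.7, -0.3]
finger_gap: 0.501
gripper_force: 0.0
```

Run:
```python
from kin import *
s=manip.sense(); print(s["t"],s["q"].round(2),loc(s["tcp_pos"]).round(3))
g=goal(wor([-.15,.027,.14])); a=s["q"]
n=14; qs=a+(g-a)*np.linspace(0,1,n+1)[:,None]; qs[:,4]+=(.1*np.sin(np.pi*np.linspace(0,1,n+1))); rows(qs,0)
```

```text
3.3667 [-0.53  0.41  2.26  1.5   0.52 -1.68] [-0.193  0.185  0.192]
[-1.8, 0.3, 6.1, -0.004, 0.008, 0.002, 0] z 0.193 [-0.185  0.182  0.193] mx 0.08
[-1.9, 0.2, 6.0, -0.004, 0.009, 0.002, 0] z 0.194 [-0.176  0.178  0.194] mx 0.08
[-1.9, 0.1, 6.0, -0.005, 0.009, 0.001, 0] z 0.195 [-0.168  0.172  0.195] mx 0.08
[-1.9, -0.1, 6.0, -0.005, 0.01, 0.001, 0] z 0.195 [-0.159  0.165  0.195] mx 0.08
[-2.0, -0.3, 6.0, -0.006, 0.01, 0.001, 0] z 0.195 [-0.151  0.156  0.195] mx 0.08
[-2.0, -0.6, 6.0, -0.007, 0.011, 0.001, 0] z 0.193 [-0.144  0.145  0.193] mx 0.08
[-2.1, -0.8, 6.0, -0.009, 0.011, 0.001, 0] z 0.19 [-0.139  0.132  0.19 ] mx 0.08
[-2.1, -1.1, 6.0, -0.01, 0.011, 0.001, 0] z 0.186 [-0.134  0.118  0.186] mx 0.08
[-2.1, -1.3, 6.0, -0.011, 0.012, 0.002, 0] z 0.181 [-0.132  0.103  0.181] mx 0.08
[-2.2, -1.6, 6.0, -0.012, 0.012, 0.002, 0] z 0.174 [-0.131  0.088  0.174] mx 0.08
[-2.2, -1.8, 6.0, -0.012, 0.012, 0.002, 0] z 0.166 [-0.133  0.072  0.166] mx 0.08
[-2.2, -1.9, 6.1, -0.013, 0.013, 0.002, 0] z 0.158 [-0.137  0.056  0.158] mx 0.08
[-2.2, -2.1, 6.1, -0.013, 0.013, 0.002, 0] z 0.149 [-0.143  0.041  0.149] mx 0.08
[-2.1, -2.1, 6.1, -0.013, 0.013, 0.002, 0] z 0.14 [-0.15   0.027  0.14 ] mx 0.08
```

Tracking as planned.

Call:
servo_tool(rows=[[[-1.8,0.3,6.1,-0.004,0.008,0.002,0],[-1.9,0.2,6,-0.004,0.009,0.002,0],[-1.9,0.1,6,-0.005,0.009,0.001,0],[-1.9,-0.1,6,-0.005,0.01,0.001,0],[-2,-0.3,6,-0.006,0.01,0.001,0],[-2,-0.6,6,-0.007,0.011,0.001,0],[-2.1,-0.8,6,-0.009,0.011,0.001,0]]])

```text
t: 3.95
tcp_pos: [0.5154, -0.0603, 0.1921]
tool_rot: [0.892, 0.242, 0.377, 0.053]
force: [-0.4, -0.2, 0.3]
finger_gap: 0.499
gripper_force: 0.0
```

Call:
servo_tool(rows=[[[-2.1,-1.1,6,-0.01,0.011,0.001,0],[-2.1,-1.3,6,-0.011,0.012,0.002,0],[-2.2,-1.6,6,-0.012,0.012,0.002,0],[-2.2,-1.8,6,-0.012,0.012,0.002,0],[-2.2,-1.9,6.1,-0.013,0.013,0.002,0],[-2.2,-2.1,6.1,-0.013,0.013,0.002,0],[-2.1,-2.1,6.1,-0.013,0.013,0.002,0],[0,0,0,0,0,0,0]]])

```text
t: 4.62
tcp_pos: [0.4712, -0.1569, 0.14]
tool_rot: [0.939, -0.151, 0.304, 0.048]
force: [1.0, -0.2, 0.8]
finger_gap: 0.5
gripper_force: 0.0
```

```bash
cat >> kin.py <<'E'
def d(P,yaw=LY,tilt=T0):
    s=manip.sense(); R=Rn.from_quat(s["tool_rot"]); G=tool(yaw,tilt)*F1
    print("t",round(s["t"],2),"loc",loc(s["tcp_pos"]).round(4),"cradle",loc(s["tcp_pos"],C0,CY).round(4),"F",s["force"].round(1),"gap",round(s["finger_gap"],3),"gf",round(s["gripper_force"],1),"q",s["q"].round(2))
    print(" turn",np.degrees((R.inv()*G).as_rotvec()).round(2)," shift now",R.inv().apply(P-s["tcp_pos"]).round(4)," goal axes",G.inv().apply(P-s["tcp_pos"]).round(4))
E
python3 - <<'E'
from kin import *
d(wor([-.15,.027,.14])); d(wor([-.089,.027,.085]))
E
```

```text
t 4.62 loc [-0.1496  0.0258  0.14  ] cradle [0.0224 0.2136 0.14  ] F [ 1.  -0.2  0.8] gap 0.5 gf 0.0 q [-0.66  0.56  2.29  2.55  0.36 -1.29]
 turn [-0.01  0.12 -0.12]  shift now [-0.0003 -0.0012 -0.0002]  goal axes [-0.0003 -0.0012 -0.0002]
t 4.62 loc [-0.1496  0.0258  0.14  ] cradle [0.0224 0.2136 0.14  ] F [ 1.  -0.2  0.8] gap 0.5 gf 0.0 q [-0.66  0.56  2.29  2.55  0.36 -1.29]
 turn [-0.01  0.12 -0.12]  shift now [ 0.0169 -0.0012  0.0801]  goal axes [ 0.0167 -0.0012  0.0801]
```

Call:
servo_tool(rows=[[[0,0,0,0.0033,0,0.016,0],[0,0,0,0.0033,0,0.016,0],[0,0,0,0.0033,0,0.016,0],[0,0,0,0.0033,0,0.016,0],[0,0,0,0.0033,0,0.016,0],[0,0,0,0,0,0,0]]], squeeze=20)

```text
t: 5.12
tcp_pos: [0.5317, -0.1758, 0.085]
tool_rot: [0.939, -0.147, 0.307, 0.048]
force: [1.0, 0.5, 0.1]
finger_gap: 0.499
gripper_force: 0.0
```

Run:
```python
from kin import *
d(wor([-.089,.027,.085]))
s=manip.snapshot("scene")
cv2.imwrite("pics/c3.png",cv2.convertScaleAbs(cv2.resize(s[130:270,230:370],None,fx=4,fy=4,interpolation=cv2.INTER_CUBIC),alpha=1.8,beta=15))
```

```text
t 5.12 loc [-0.0862  0.0266  0.085 ] cradle [0.0857 0.2096 0.085 ] F [1.  0.5 0.1] gap 0.499 gf 0.0 q [-0.61  0.72  2.16  2.66  0.38 -1.36]
 turn [-0.13 -0.19  0.23]  shift now [-0.0022 -0.0004 -0.0016]  goal axes [-0.0022 -0.0004 -0.0016]
```

View pics/c3.png

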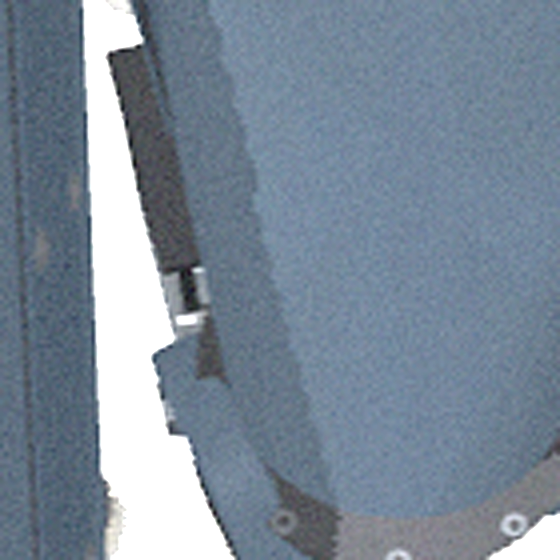

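The arm hides the knob in this view, so I'll back off by 3 mm and close gently.

Call:
servo_tool(rows=[[[0,0,0,-0.002,0,-0.0015,-0.3],[0,0,0,0,0,0,-1],[0,0,0,0,0,0,-1],[0,0,0,0,0,0,-1],[0,0,0,0,0,0,-1],[0,0,0,0,0,0,-1]]])

```text
t: 5.67
tcp_pos: [0.5252, -0.174, 0.086]
tool_rot: [0.939, -0.149, 0.305, 0.048]
force: [-4.9, 2.5, 6.1]
finger_gap: 0.125
gripper_force: 19.9
```

```bash
python3 -c "
from kin import *
d(wor([-.089,.055,.085]))"
```

```text
t 5.67 loc [-0.093   0.0263  0.086 ] cradle [0.0789 0.2099 0.086 ] F [-4.9  2.5  6.1] gap 0.125 gf 19.9 q [-0.61  0.71  2.17  2.67  0.39 -1.37]
 turn [-0.04  0.07  0.02]  shift now [ 0.0026 -0.0287  0.0032]  goal axes [ 0.0026 -0.0287  0.0031]
```

Call:
servo_tool(rows=[[[0,0,0,0,0,-0.003,-1],[0,0,0,0,-0.0045,0,-1],[0,0,0,0,-0.0045,0,-1],[0,0,0,0,-0.0045,0,-1],[0,0,0,0,-0.0045,0,-1],[0,0,0,0,-0.0045,0,-1],[0,0,0,0,-0.0045,0,-1],[0,0,0,0,0,0,-1]]])

```text
t: 6.33
tcp_pos: [0.5334, -0.1477, 0.0876]
tool_rot: [0.939, -0.149, 0.305, 0.048]
force: [3.6, -0.6, -9.7]
finger_gap: 0.123
gripper_force: 20.3
```

```bash
python3 -c "
from kin import *
d(wor([-.089,.055,.085]))"
```

```text
t 6.33 loc [-0.0934  0.0539  0.0876] cradle [0.0806 0.2374 0.0876] F [ 3.6 -0.6 -9.7] gap 0.123 gf 20.3 q [-0.54  0.71  2.17  2.77  0.38 -1.41]
 turn [-0.07  0.05  0.08]  shift now [ 0.002  -0.0011  0.0046]  goal axes [ 0.002  -0.0011  0.0046]
```

Call:
servo_tool(rows=[[[0,0,0,0,0,0,0],[0,0,0,0,0,0,0],[0,0,0,0,0,0,0],[0,0,0,0,0,-0.012,0],[0,0,0,0,0,-0.02,0],[0,0,0,0,0,-0.02,0],[0,0,0,0,0,0,-0.3]]])

```text
t: 6.92
tcp_pos: [0.5022, -0.1382, 0.1322]
tool_rot: [0.939, -0.149, 0.306, 0.049]
force: [-0.1, -0.3, 0.1]
finger_gap: 0.375
gripper_force: 0.0
```

```bash
python3 -c "
from kin import *
G=tool(LY,T0)*F1
P=wor([-.087,.0005,.04]); d(P-G.apply([0,0,.09])); d(P)"
```

```text
t 6.92 loc [-0.126   0.0532  0.1322] cradle [0.048  0.2392 0.1322] F [-0.1 -0.3  0.1] gap 0.375 gf 0.0 q [-0.56  0.58  2.24  2.68  0.33 -1.33]
 turn [-0.01 -0.06  0.02]  shift now [-0.0227  0.0527  0.0075]  goal axes [-0.0227  0.0527  0.0075]
t 6.92 loc [-0.126   0.0532  0.1322] cradle [0.048  0.2392 0.1322] F [-0.1 -0.3  0.1] gap 0.375 gf 0.0 q [-0.56  0.58  2.24  2.68  0.33 -1.33]
 turn [-0.01 -0.06  0.02]  shift now [-0.0228  0.0527  0.0975]  goal axes [-0.0227  0.0527  0.0975]
```

Call:
servo_tool(rows=[[[0,0,0,-0.0057,0.0132,0.0019,-0.3],[0,0,0,-0.0057,0.0132,0.0019,-0.3],[0,0,0,-0.0057,0.0132,0.0019,-0.3],[0,0,0,-0.0057,0.0132,0.0019,-0.3],[0,0,0,0,0,0,-0.3]]])

```text
t: 7.33
tcp_pos: [0.4739, -0.1872, 0.1097]
tool_rot: [0.939, -0.151, 0.305, 0.049]
force: [0.5, -0.1, 0.0]
finger_gap: 0.349
gripper_force: 0.0
```

Call:
servo_tool(rows=[[[0,0,0,0,0,0.015,-0.3],[0,0,0,0,0,0.015,-0.3],[0,0,0,0,0,0.015,-0.3],[0,0,0,0,0,0.015,-0.3],[0,0,0,0,0,0.015,-0.3],[0,0,0,0,0,0,-0.3]]])

```text
t: 7.83
tcp_pos: [0.5182, -0.1992, 0.0485]
tool_rot: [0.939, -0.149, 0.306, 0.049]
force: [0.2, -0.4, -0.8]
finger_gap: 0.353
gripper_force: 0.0
```

```bash
python3 -c "
from kin import *
P=wor([-.087,.0005,.04]); d(P)
s=manip.snapshot('top')
cv2.imwrite('pics/c4.png',cv2.convertScaleAbs(cv2.resize(s[120:260,220:380],None,fx=4,fy=4,interpolation=cv2.INTER_CUBIC),alpha=1.8,beta=15))"
```

```text
t 7.83 loc [-0.0918  0.0002  0.0485] cradle [0.0781 0.1837 0.0485] F [ 0.2 -0.4 -0.8] gap 0.353 gf 0.0 q [-0.68  0.81  2.17  2.68  0.49 -1.45]
 turn [-0.03 -0.08  0.04]  shift now [-0.0011 -0.0003  0.0097]  goal axes [-0.0011 -0.0003  0.0097]
```

View pics/c4.png

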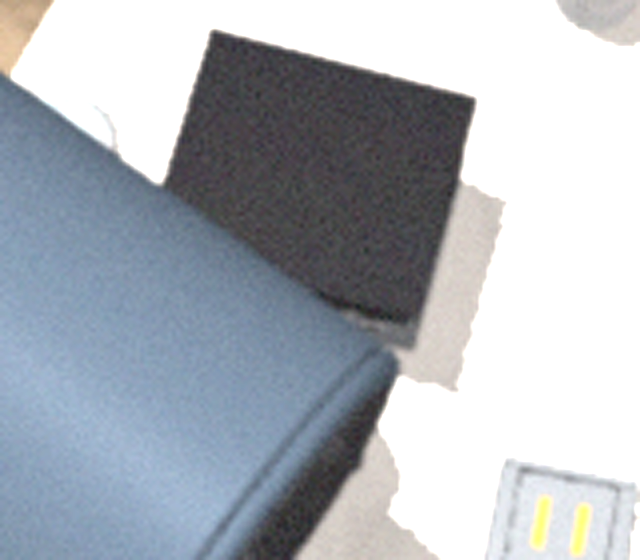

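The arm hides the grip as well. No contact force so far, so I'll finish the approach and close.

Call:
servo_tool(rows=[[[0,0,0,-0.001,0,0.0095,-0.3],[0,0,0,0,0,0,-0.3],[0,0,0,0,0,0,-1],[0,0,0,0,0,0,-1],[0,0,0,0,0,0,-1],[0,0,0,0,0,0,-1]]], squeeze=50)

```text
t: 8.38
tcp_pos: [0.5205, -0.2, 0.0419]
tool_rot: [0.939, -0.15, 0.305, 0.048]
force: [-1.0, 0.6, 0.8]
finger_gap: 0.151
gripper_force: 50.7
```

```bash
python3 -c "
from kin import *
d(wor([-.087,.0005,.04]))"
```

```text
t 8.38 loc [-0.0894  0.0001  0.0419] cradle [0.0806 0.1835 0.0419] F [-1.   0.6  0.8] gap 0.151 gf 50.7 q [-0.67  0.83  2.16  2.69  0.49 -1.46]
 turn [-0.01  0.01  0.01]  shift now [ 0.0008 -0.0004  0.0029]  goal axes [ 0.0008 -0.0004  0.0029]
```

Call:
servo_tool(rows=[[[0,0,0,-0.004,0,-0.0029,-1],[0,0,0,-0.008,0,-0.0058,-1],[0,0,0,-0.008,0,-0.0058,-1],[0,0,0,0,0,0,-1]]])

```text
t: 8.72
tcp_pos: [0.4954, -0.1916, 0.0416]
tool_rot: [0.939, -0.15, 0.304, 0.048]
force: [-3.3, 0.6, 4.5]
finger_gap: 0.152
gripper_force: 51.4
```

```bash
python3 -c "
from kin import *
d(wor([-.175,.0005,.042]))"
```

```text
t 8.72 loc [-0.1159  0.0003  0.0416] cradle [0.0542 0.1857 0.0416] F [-3.3  0.6  4.5] gap 0.152 gf 51.4 q [-0.7   0.84  2.23  2.72  0.56 -1.52]
 turn [-0.03  0.13 -0.1 ]  shift now [-0.0477 -0.0001 -0.035 ]  goal axes [-0.0476 -0.0002 -0.0351]
```

Call:
servo_tool(rows=[[[0,0,0,-0.0072,0,-0.0068,-1],[0,0,0,-0.008,0,-0.0058,-1],[0,0,0,-0.008,0,-0.0058,-1],[0,0,0,-0.008,0,-0.0058,-1],[0,0,0,-0.008,0,-0.0058,-1],[0,0,0,-0.008,0,-0.0058,-1],[0,0,0,0,0,0,-1]]])

```text
t: 9.3
tcp_pos: [0.4389, -0.173, 0.0419]
tool_rot: [0.94, -0.15, 0.303, 0.047]
force: [-0.3, -0.1, -2.1]
finger_gap: 0.153
gripper_force: 50.4
```

```bash
python3 -c "
from kin import *
d(wor([-.176,.0005,.042]))
s=manip.snapshot('scene')
cv2.imwrite('pics/c5.png',cv2.convertScaleAbs(cv2.resize(s[130:290,240:440],None,fx=4,fy=3.75,interpolation=cv2.INTER_CUBIC),alpha=1.8,beta=15))"
```

```text
t 9.3 loc [-0.1753  0.0004  0.0419] cradle [-0.0051  0.1902  0.0419] F [-0.3 -0.1 -2.1] gap 0.153 gf 50.4 q [-0.77  0.91  2.39  2.76  0.76 -1.67]
 turn [-0.07  0.33 -0.11]  shift now [-0.0006 -0.0001 -0.0005]  goal axes [-0.0006 -0.0001 -0.0005]
```

View pics/c5.png

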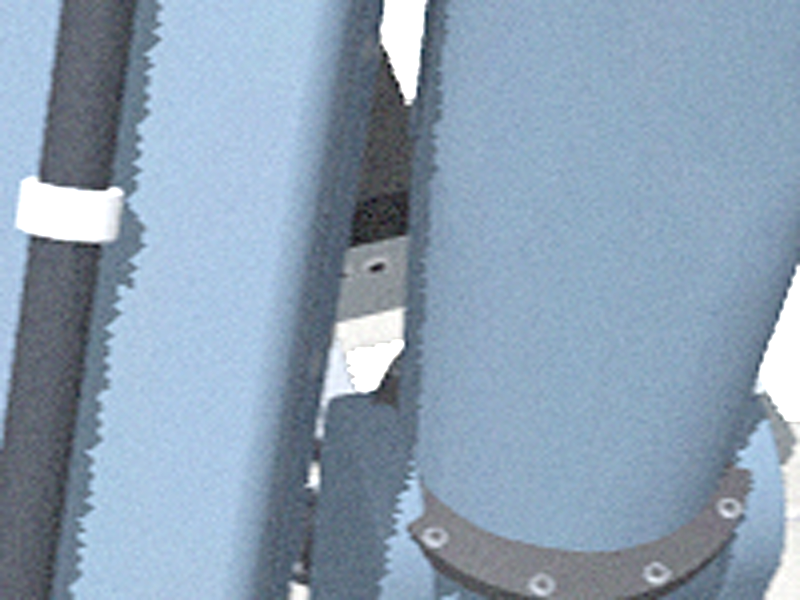

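The pack hangs free (load about 2 N) and is clear of the bay, though the arm still hides it. Next I'll work out the carry.

```bash
cat >> kin.py <<'E'
def path(pts,jaw):
    s=manip.sense(); x=s["tcp_pos"];R=Rn.from_quat(s["tool_rot"]);q=s["q"]
    for P,yaw,n in pts:
        G=tool(yaw,T0)*F1; w=(R.inv()*G).as_rotvec(); x0=x.copy();R0=R
        for i in range(1,n+1):
            xn=x0+(P-x0)*i/n; Rn_=R0*Rn.from_rotvec(w*i/n)
            qn=ik(xn,Rn_,p,[q]); m=np.abs(qn[0]-q).max().round(2) if qn else None; q=qn[0] if qn else q
            print(np.degrees((R.inv()*Rn_).as_rotvec()).round(2),R.inv().apply(xn-x).round(4),"q",q.round(2),"dq",m); x,R=xn,Rn_
E
python3 - <<'E'
from kin import *
d(wor([-.071,0,.09],C0,CY),CY)
path([(wor([-.178,0,.075]),LY,3),(wor([-.071,0,.09],C0,CY),CY,14)],-1)
E
```

```text
t 9.35 loc [-1.739e-01  1.000e-04  4.210e-02] cradle [-0.0038  0.1898  0.0421] F [-0.4 -0.3 -1.4] gap 0.153 gf 50.4 q [-0.77  0.9   2.39  2.76  0.76 -1.66]
 turn [ 2.49  0.18 -3.57]  shift now [-0.0145  0.1943 -0.0698]  goal axes [-0.0262  0.1898 -0.0782]
[-0.01  0.06 -0.03] [ 0.0053  0.     -0.0097] q [-0.77  0.87  2.39  2.74  0.73 -1.65] dq 0.04
[-0.01  0.06 -0.03] [ 0.0053  0.     -0.0097] q [-0.78  0.83  2.39  2.73  0.71 -1.63] dq 0.04
[-0.01  0.06 -0.03] [ 0.0053  0.     -0.0097] q [-0.78  0.8   2.4   2.71  0.68 -1.61] dq 0.04
[ 0.18 -0.   -0.25] [-0.0022  0.0139 -0.0029] q [-0.83  0.8   2.4   2.66  0.68 -1.61] dq 0.05
[ 0.18  0.   -0.25] [-0.0022  0.0139 -0.003 ] q [-0.88  0.79  2.4   2.61  0.68 -1.62] dq 0.05
[ 0.18  0.   -0.25] [-0.0023  0.0138 -0.003 ] q [-0.93  0.79  2.4   2.55  0.67 -1.62] dq 0.05
[ 0.18  0.   -0.25] [-0.0024  0.0138 -0.003 ] q [-0.98  0.78  2.4   2.5   0.66 -1.62] dq 0.06
[ 0.18  0.   -0.25] [-0.0024  0.0138 -0.0031] q [-1.03  0.78  2.4   2.44  0.66 -1.61] dq 0.06
[ 0.18  0.   -0.25] [-0.0025  0.0138 -0.0031] q [-1.07  0.77  2.39  2.38  0.65 -1.6 ] dq 0.06
[ 0.18  0.   -0.25] [-0.0025  0.0138 -0.0032] q [-1.12  0.77  2.38  2.31  0.63 -1.58] dq 0.06
[ 0.18  0.   -0.25] [-0.0026  0.0137 -0.0032] q [-1.16  0.76  2.37  2.25  0.62 -1.56] dq 0.07
[ 0.18  0.   -0.25] [-0.0027  0.0137 -0.0033] q [-1.2   0.75  2.36  2.18  0.61 -1.53] dq 0.07
[ 0.18 -0.   -0.25] [-0.0027  0.0137 -0.0033] q [-1.24  0.74  2.35  2.1   0.6  -1.5 ] dq 0.07
[ 0.18  0.   -0.25] [-0.0028  0.0137 -0.0033] q [-1.28  0.73  2.33  2.03  0.59 -1.46] dq 0.07
[ 0.18  0.   -0.25] [-0.0028  0.0136 -0.0034] q [-1.31  0.73  2.32  1.95  0.59 -1.41] dq 0.08
[ 0.18  0.   -0.25] [-0.0029  0.0136 -0.0034] q [-1.34  0.72  2.3   1.88  0.58 -1.37] dq 0.08
[ 0.18 -0.   -0.25] [-0.003   0.0136 -0.0035] q [-1.38  0.71  2.28  1.8   0.58 -1.32] dq 0.08
```

Call:
servo_tool(rows=[[[0,0.06,0,0.0045,0,-0.0103,-1],[0,0.06,0,0.0053,0,-0.0097,-1],[0,0.06,0,0.0053,0,-0.0097,-1],[0.18,0,-0.25,-0.0022,0.0139,-0.003,-1],[0.18,0,-0.25,-0.0022,0.0139,-0.003,-1],[0.18,0,-0.25,-0.0023,0.0138,-0.003,-1],[0.18,0,-0.25,-0.0024,0.0138,-0.003,-1],[0.18,0,-0.25,-0.0024,0.0138,-0.003,-1]]])

```text
t: 10.02
tcp_pos: [0.3981, -0.2344, 0.081]
tool_rot: [0.941, -0.136, 0.307, 0.045]
force: [0.1, 0.0, -1.9]
finger_gap: 0.155
gripper_force: 50.4
```

Call:
servo_tool(rows=[[[0.18,0,-0.25,-0.0025,0.0138,-0.0032,-1],[0.18,0,-0.25,-0.0025,0.0138,-0.0032,-1],[0.18,0,-0.25,-0.0026,0.0137,-0.0032,-1],[0.18,0,-0.25,-0.0027,0.0137,-0.0033,-1],[0.18,0,-0.25,-0.0027,0.0137,-0.0033,-1],[0.18,0,-0.25,-0.0028,0.0137,-0.0033,-1],[0.18,0,-0.25,-0.0028,0.0136,-0.0034,-1],[0.18,0,-0.25,-0.0029,0.0136,-0.0034,-1]]])

```text
t: 10.68
tcp_pos: [0.3366, -0.3317, 0.0896]
tool_rot: [0.944, -0.116, 0.308, 0.039]
force: [0.2, 0.4, -1.2]
finger_gap: 0.156
gripper_force: 50.4
```

Call:
servo_tool(rows=[[[0.18,0,-0.25,-0.003,0.0136,-0.0035,-1],[0,0,0,0,0,0,-1],[0,0,0,0,0,0,-1]]])

```text
t: 10.93
tcp_pos: [0.3293, -0.3436, 0.0909]
tool_rot: [0.944, -0.114, 0.308, 0.039]
force: [0.7, 1.2, -1.7]
finger_gap: 0.149
gripper_force: 50.4
```

```bash
python3 -c "
from kin import *
d(wor([-.071,0,.09],C0,CY),CY)
s=manip.snapshot('top'); t=manip.snapshot('scene')
u=lambda s,x,y:cv2.convertScaleAbs(cv2.resize(s[y:y+140,x:x+100],None,fx=4,fy=4,interpolation=cv2.INTER_CUBIC),alpha=1.8,beta=15)
cv2.imwrite('pics/c6.png',np.hstack([u(t,355,160),u(s,310,180)]))"
```

```text
t 10.93 loc [-0.2265 -0.1958  0.0909] cradle [-0.0709 -0.0016  0.0909] F [ 0.7  1.2 -1.7] gap 0.149 gf 50.4 q [-1.38  0.71  2.28  1.8   0.58 -1.33]
 turn [ 0.17 -0.2   0.09]  shift now [-0.0006 -0.0016  0.0006]  goal axes [-0.0006 -0.0016  0.0006]
```

View pics/c6.png

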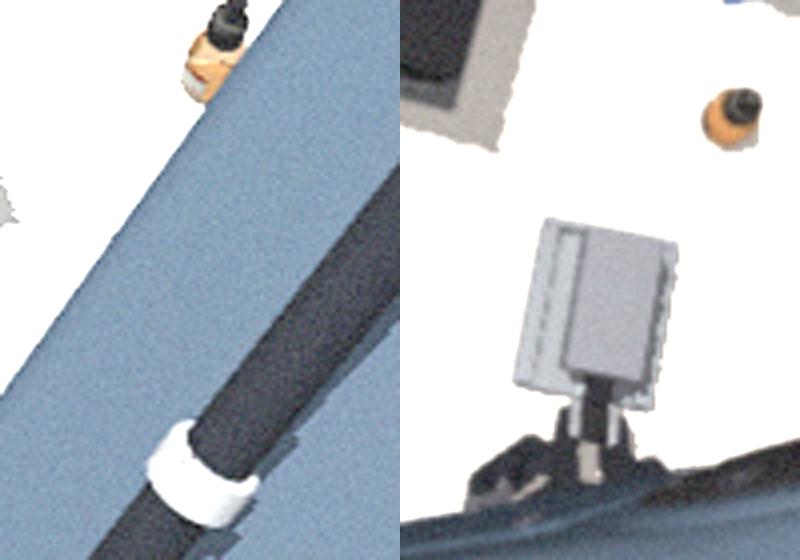

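The top half of the crop shows the pack over the cradle. Its top corners are at crop (587,228), (663,238), (640,380), (564,372), and the grip is at (598,410).

```bash
python3 -c "
from kin import *
q=np.array([(587,228),(663,238),(640,380),(564,372)],float); q[:,0]-=400; q=q/4+[310,180]-.4
w=onz('top',q,.101); l=loc(w,C0,CY); print(l.round(4)); print(l.mean(0).round(4)); e=w[0]+w[1]-w[2]-w[3]; print(np.degrees(np.arctan2(e[1],e[0])), np.linalg.norm(np.roll(w,-1,0)-w,axis=1).round(4))
# cradle corners, this picture
c=np.array([(545,218),(678,243),(652,410),(516,383)],float); c[:,0]-=400; c=c/4+[310,180]-.4
v=onz('top',c,.03); print(loc(v,C0,CY).round(4))
path([(wor([-.0705,0,.06],C0,CY),CY,4),(wor([-.0705,0,.046],C0,CY),CY,3)],-1)
"
```

```text
[[ 0.04    0.0198  0.101 ]
 [ 0.0426 -0.0226  0.101 ]
 [-0.0365 -0.0233  0.101 ]
 [-0.0401  0.0183  0.101 ]]
[ 0.0015 -0.0019  0.101 ]
-13.003806761899503 [0.0425 0.0791 0.0417 0.0801]
[[ 0.0504  0.0401  0.03  ]
 [ 0.0508 -0.0406  0.03  ]
 [-0.049  -0.042   0.03  ]
 [-0.0486  0.0393  0.03  ]]
[-0.01 -0.04  0.02] [-0.0044  0.0002  0.0063] q [-1.38  0.74  2.28  1.83  0.59 -1.37] dq 0.04
[-0.01 -0.04  0.02] [-0.0044  0.0002  0.0063] q [-1.38  0.76  2.28  1.87  0.59 -1.41] dq 0.04
[-0.01 -0.04  0.02] [-0.0044  0.0002  0.0063] q [-1.38  0.78  2.28  1.9   0.6  -1.45] dq 0.04
[-0.01 -0.04  0.02] [-0.0044  0.0002  0.0063] q [-1.38  0.8   2.28  1.93  0.61 -1.49] dq 0.04
[0. 0. 0.] [-0.0027 -0.      0.0038] q [-1.38  0.82  2.28  1.95  0.61 -1.51] dq 0.02
[-0.  0.  0.] [-0.0027 -0.      0.0038] q [-1.38  0.83  2.28  1.97  0.62 -1.53] dq 0.02
[0. 0. 0.] [-0.0027 -0.      0.0038] q [-1.38  0.85  2.28  1.99  0.62 -1.56] dq 0.02
```

Call:
servo_tool(rows=[[[0,0,0,-0.005,-0.0007,0.006,-1],[0,0,0,-0.005,-0.0007,0.006,-1],[0,0,0,-0.0044,0,0.0063,-1],[0,0,0,-0.0044,0,0.0063,-1],[0,0,0,-0.0027,0,0.0038,-1],[0,0,0,-0.0027,0,0.0038,-1],[0,0,0,-0.0027,0,0.0038,-1],[0,0,0,0,0,0,-1]]])

```text
t: 11.7
tcp_pos: [0.3293, -0.3401, 0.0449]
tool_rot: [0.944, -0.114, 0.308, 0.037]
force: [0.5, -0.5, -0.9]
finger_gap: 0.149
gripper_force: 50.4
```

```bash
python3 -c "
from kin import *
d(wor([-.072,0,.0417],C0,CY),CY)"
```

```text
t 11.7 loc [-0.2276 -0.1924  0.0449] cradle [-0.0717  0.0018  0.0449] F [ 0.5 -0.5 -0.9] gap 0.149 gf 50.4 q [-1.38  0.85  2.29  2.    0.63 -1.58]
 turn [-0.06 -0.12  0.01]  shift now [-0.0021  0.0018  0.0024]  goal axes [-0.0021  0.0018  0.0024]
```

Call:
servo_tool(rows=[[[0,0,0,-0.0006,0.0008,0.0008,-1],[0,0,0,-0.0006,0.0008,0.0008,-1],[0,0,0,-0.0006,0,0.0008,-1],[0,0,0,0,0,0,-1]]])

```text
t: 12.03
tcp_pos: [0.3287, -0.3423, 0.0427]
tool_rot: [0.944, -0.114, 0.308, 0.038]
force: [0.6, 0.2, -2.0]
finger_gap: 0.151
gripper_force: 50.4
```

Call:
servo_tool(rows=[[[0,0,0,-0.0006,0,0.0008,-1],[0,0,0,0,0,0,-1]]])

```text
t: 12.2
tcp_pos: [0.3287, -0.3422, 0.0418]
tool_rot: [0.944, -0.114, 0.308, 0.038]
force: [-0.7, -0.9, 0.0]
finger_gap: 0.15
gripper_force: 50.7
```

```bash
python3 -c "
from kin import *
d(wor([-.072,0,.0417],C0,CY),CY)"
```

```text
t 12.2 loc [-0.2275 -0.1946  0.0418] cradle [-0.0718 -0.0003  0.0418] F [-0.7 -0.9  0. ] gap 0.15 gf 50.7 q [-1.39  0.86  2.29  2.01  0.64 -1.59]
 turn [ 0.02 -0.19  0.02]  shift now [-0.0003 -0.0003 -0.0001]  goal axes [-0.0003 -0.0003 -0.0001]
```

Call:
servo_tool(rows=[[[0,0,0,-0.0006,0,0.0008,-1],[0,0,0,0,0,0,-1],[0,0,0,0,0,0,-1]]])

```text
t: 12.45
tcp_pos: [0.329, -0.3421, 0.0415]
tool_rot: [0.943, -0.114, 0.309, 0.038]
force: [-3.1, 0.5, 6.1]
finger_gap: 0.151
gripper_force: 51.6
```

Firm contact now, so I'll release and back out along the tool axis.

Call:
servo_tool(rows=[[[0,0,0,0,0,0,-0.6],[0,0,0,0,0,0,-0.4],[0,0,0,0,0,0,-0.3],[0,0,0,0,0,0,-0.3]]])

```text
t: 12.78
tcp_pos: [0.3288, -0.3421, 0.0406]
tool_rot: [0.944, -0.114, 0.308, 0.037]
force: [0.5, -0.2, -0.5]
finger_gap: 0.349
gripper_force: 0.0
```

Call:
servo_tool(rows=[[[0,0,0,0,0,-0.006,-0.3],[0,0,0,0,0,-0.012,-0.3],[0,0,0,0,0,-0.016,-0.3],[0,0,0,0,0,-0.016,-0.3],[0,0,0,0.02,0,-0.016,-0.3],[0,0,0,0.02,0,-0.02,-0.3],[0,0,0,0,0,0,-0.3],[0,0,0,0,0,0,-0.3]]])

```text
t: 13.45
tcp_pos: [0.3105, -0.3379, 0.1321]
tool_rot: [0.944, -0.113, 0.309, 0.039]
force: [-0.3, 0.5, -0.3]
finger_gap: 0.353
gripper_force: 0.0
```

```bash
python3 -c "
from kin import *
d(wor([-.072,0,.15],C0,CY),CY)
s=manip.snapshot('top'); t=manip.snapshot('scene')
u=lambda s,x,y:cv2.convertScaleAbs(cv2.resize(s[y:y+140,x:x+200],None,fx=4,fy=4,interpolation=cv2.INTER_CUBIC),alpha=1.8,beta=15)
cv2.imwrite('pics/c7.png',u(s,210,150)); cv2.imwrite('pics/sc7.png',t)"
```

```text
t 13.45 loc [-0.2461 -0.1962  0.1321] cradle [-0.0905 -0.0005  0.1321] F [-0.3  0.5 -0.3] gap 0.353 gf 0.0 q [-1.44  0.59  2.3   1.58  0.58 -1.13]
 turn [ 0.14 -0.26  0.22]  shift now [ 0.0255 -0.0004 -0.0035]  goal axes [ 0.0254 -0.0005 -0.0036]
```

View pics/c7.png

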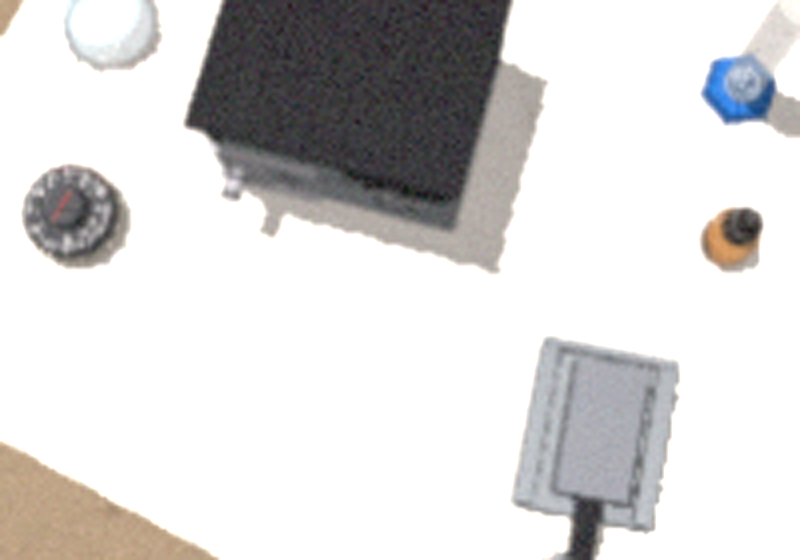

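The pack lies flat between the guides with its grip over the open front. The catch knob has moved left to crop (232,187), and the bystanders are where they were. One numeric check before handing in.

```bash
python3 -c "
from kin import *
q=np.array([(575,357),(648,368),(630,508),(555,495)],float)/4+[210,150]-.4
w=onz('top',q,.052); l=loc(w,C0,CY); e=w[0]+w[1]-w[2]-w[3]; a=np.degrees(np.arctan2(e[1],e[0]))
print(l.round(4).tolist(),l.mean(0).round(4),a,manip.sense()['t'])
if np.abs(l.mean(0)[:2]).max()<.005 and abs(a-CY)<3: print(manip.sign_off())
"
```

```text
[[0.0399, 0.022, 0.052], [0.0417, -0.021, 0.052], [-0.0397, -0.0245, 0.052], [-0.0406, 0.0192, 0.052]] [ 0.0003 -0.001   0.052 ] -11.581185683571611 13.55
the job is handed in; nothing more can be done
None
```

The job is done and handed in at about 13.6 s. The catch is slid about 28 mm left and the pack is on the charging cradle, grip over the open front, within about 1 mm of centre and 2° of square. In the last top view, the bystanders in frame were still standing in place.

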